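# Wedge up a dropped drawer front and hold it for fixing

### The arm

A 7-joint arm with a two-finger parallel gripper is mounted at the origin on the work surface. World frame = base frame: x ahead of the robot, y to its left, z up, the work surface at z = 0. Lengths are in m, angles in rad, forces in N, time in s.
With the tool pointing down it reaches from about 0.35 to 0.9 m from the base axis. Payload 8.1 kg.
Tool frame: the origin (TCP) lies midway between the tips of the shut fingers; the grasp point (between the pads) lies arm.grasp_offset behind it (arm.grasp_offset is the distance from the TCP to the grasp point, in m); z points along the fingers, y is the line along which they close (so a half turn about z gives the same grasp; the last joint's range is limited). The gripper opens to 92 mm and grips with 3 to 60 N. Pads are 19 mm wide; open, the fingers measure 130 mm over their backs; the gripper's body (75 mm by 190 mm) begins 47 mm behind the grasp point.
Start: joints at [1.106, 0.434, 0.025, 1.573, -0.012, 1.134, -0.075], TCP at [0.221, -0.585, 0.227] pointing down, gripper open.
Joint ranges: [-2.62, 2.62], [-0.44, 2.09], [-1.27, 1.32], [0.08, 2.57], [-1.32, 4.46], [0.12, 2], [-2.74, 2.74]. Speed limits (rad/s): [2.22, 2.22, 3.01, 3.01, 3.14, 3.14, 3.14].

### API

Orientations are given as a rotation vector (axis times angle).
In Python, from cell import observe, imaging, arm gives the robot as it stands.
- The arm moves only by the tool apply_moves, never from a script. Its argument "commands" is a list of rows, each a list of 5 numbers: the opening in per cent of the stroke, from 0 (shut) to 100 (fully open), then the shift along the world's x, y, z in units of 0.06 m (1.0 is 0.06 m), then the turn about the world's z in units of 0.5 rad (1.0 is 0.5 rad). A call has 1 to 12 rows; each row shifts and turns the commanded pose from where the row before left it; what a row does not reach is not made up. A row lasts 1/8 s, in which the tool goes at most 62.5 mm and 10.7 degrees, less where a joint would pass 70% of its speed; a pose out of reach is approached as far as the arm can. A call with a number of a shift or a turn outside -1 to 1 is refused whole. A call with a gripper value outside its range is refused whole. The fingers move at their own pace and stop on an object; "newtons" is the grip in N (left out, the last holds). Time passes only in rows, so rows that do not move let the fingers close. It gives the time, the measured TCP pose, the force, the opening and the grip force at its end, in the units of the state.
- observe(): the state, without advancing time (a new reading comes with each control period).
- imaging.get_image(name): name is "scene" or "top" or "wrist"; returns (picture, depth): 480x640x3 uint8, red, green, blue; 480x640 float32, m along the optical axis (not along the pixel's ray), 0 where there is no reading.
- imaging.camera_params(name): a dict with "camera_matrix" (3x3 intrinsics, pixels), "dist" ([k1, k2, p1, p2, k3] as OpenCV has them; the pictures are not rectified), "origin" and "rotation" of the camera in the world; the wrist camera has in their place "tool_from_camera" (4x4, takes a point from camera to tool coordinates, whose origin is the TCP and whose axes are the flange's). Camera axes: x right, y up, looking along -z (the intrinsics and any distortion apply to the point x, -y, -z); pixel columns grow to the right and rows downward; lengths in m; the calibration is good to about 2 mm. A picture is of the moment at which its call begins: read the wrist's pose just before it. camera_params takes no time and is no camera call.
- arm.sign_off(): hands the job in; it is judged then, once.
The state is a dict: "clock": time; "joints": joint angles; "dq": joint speeds; "joint_efforts": joint torques, N m; "position": TCP position; "ee_rot": TCP orientation; "force": force on the tool from outside, world axes, zero at the start; "ft_torque": the same for the moment, N m; "width": opening from 0.0 (shut) to 1.0 (fully open); "gripper_force": force on a finger pad.
Only numpy, scipy, OpenCV 4.12 (cv2) and the standard library are available. Lean on these libraries where they do the work, as an engineer would, in place of code of your own. Each camera call takes 0.05 s, during which the arm holds its last target. There are 200 camera calls.

### The job

One of the two drawers stands a little open and its painted front has slipped down on its slack screws until it rests on the worktop. Push that drawer fully shut, then slide the wooden wedge along the worktop, thin end first, into the scoop under its front until the front just lifts clear of the worktop, by about 3 mm like its neighbour. Finish while still gripping the wedge there, flat on the worktop with the front resting on it and the fingers off the front, so that I can tighten the screws; leave the other drawer, the screwdriver and the things on the shelf alone.

Things in the scene. Friction and masses are not known exactly. Their poses are not given: they have to be found in the camera images.
- scoop (a point): Roof of the finger scoop of the dropped front (which is the left or the right one): a cut-out 100 mm wide, 9 mm high, through the middle of the panel's lower edge. The point moves with the front: on its outer face, half-way along, 9 mm above its lower edge (z = 9 mm while it rests on the worktop). x points level into the unit (drawer shuts, wedge goes in that way), y along the front, z up.
- front_mid (a point): Middle of the outer face of that same front: a painted pine panel 222 mm wide, 92 mm high, 18 mm thick, flat but for two screw washers 75 mm either side of the middle. Only the 61 mm either side of the scoop rest on the worktop. For 200 mm behind the scoop nothing is lower than 30 mm, so the wedge can pass under the drawer. Axes as at the scoop.
- unit: The fixed unit with the two drawers side by side, 470 mm wide. Origin on the worktop below the middle of its front, in the plane of the shut fronts' outer faces; x into the unit, y along the front, z up. Its shelf board (top 122 mm above the worktop, 18 mm thick) lies over the fronts and stands 4 mm proud of the shut fronts.
- loose_drawer (a joint): How far the target drawer stands open, m: 0 fully shut (a firm stop), growing as it comes out of the unit on its metal runners; starts 18 to 45 mm open. It slides with 1.5 N of friction and stays where it is left.
- loose_front (a joint): Height of the target front's lower edge above the worktop, m: 0 as it rests on the worktop, at most 0.009 (end of the screw slots). The front moves only straight up and down on its slack screws, with 0.5 N of friction; it weighs 0.24 to 0.45 kg and sinks back when not carried.
- wedge_mid (a point): Beech wedge lying flat on the worktop: 170 mm long, 40 mm wide, upright sides, flat underside, top an even slope from 3 mm thick at the tip to 27 mm at the heel, 72 g. Point: mid length and width, 7.5 mm above the underside. x points along the underside to the thin tip (tip 85 mm ahead, heel 85 mm behind), y across, z up. Grip it across the 40 mm, 30 to 55 mm behind this point (19 to 23 mm thick).
- sound_mid (a point): The neighbouring drawer's front, same size and look, shut and sitting 3 mm above the worktop: this point is in the middle of its outer face. Leave it alone.
- sound_drawer (a joint): How far the neighbouring drawer stands open, m; 0 is shut, as it starts.
- pot: Burgundy ceramic fondue pot on the shelf, 195 mm across, 85 mm high, with one stub handle; origin at the centre of its underside. Leave it alone.
- burner: Steel burner with its snuffer lid on, on the shelf, 90 mm across, 86 mm high; origin at the centre of its underside. Leave it alone.
- fork_block: Birch block 55 x 55 x 80 mm on the shelf with fondue forks standing in it to 200 mm; origin at the centre of its underside. Leave it alone.
- bowl2: Topmost of three nested stoneware bowls on the shelf, 113 mm across, stack 62 mm high; origin at the centre of this bowl's underside. Leave the stack alone.
- screwdriver: Screwdriver about 200 mm long lying on the worktop beside the work; origin under its middle. Leave it alone.
There are look-alikes about, which are no part of the job. Of the things like the part that bears wedge_mid, leave any that is blue; of the rest the smaller one is meant.

How it is judged:
By the outcome, as a careful person would: the job done as asked, in the order asked, and still so for the second after the job is handed in, while the arm keeps its last pose, push and grip.
It also fails if it takes over 51 s, if anything falls off the work surface, if the arm or the gripper's body presses on something with over 40 N, if the wrist force passes 120 N, or if a joint passes its speed limit or range.

## Working session

There is one attempt and no reset: what is moved stays moved. The work goes in short steps, Python scripts to look and compute and a tool call to move; the robot and the scene stay as the last step left them, time stands still between calls to the robot, and variables do not carry over. Pictures are saved under pics/ and viewed, at most 12 in all, crops included, and the job is handed in when it is done.

Besides the shell and the picture viewer there is one more tool, called after ">>>" as name(argument=value, ...), one argument or row to a line, values as JSON. apply_moves: Moves the arm, as the interface text tells. Its arguments: {"type":"object","properties":{"commands":{"type":"array"},"newtons":{"type":"number"}},"required":["commands"]}

```bash
mkdir -p pics; ls; cat > h.py <<'E'
import numpy as np, cv2
from cell import observe, imaging, arm
from scipy.spatial.transform import Rotation as R
def snap(n,f=None):
    s=observe(); im,d=imaging.get_image(n); p=imaging.camera_params(n)
    if n=="wrist":
        T=np.array(p["tool_from_camera"]); Rw=R.from_rotvec(s["ee_rot"]).as_matrix()
        o=np.array(s["position"])+Rw@T[:3,3]; Rc=Rw@T[:3,:3]
    else: o=np.array(p["origin"]); Rc=np.array(p["rotation"]); Rc=R.from_rotvec(Rc).as_matrix() if Rc.size==3 else Rc
    if f: cv2.imwrite("pics/"+f,im[:,:,::-1])
    return im,d,(np.array(p["camera_matrix"]),np.array(p["dist"],float),o,Rc)
def rays(c,uv):
    q=cv2.undistortPoints(np.array(uv,float).reshape(-1,1,2),c[0],c[1]).reshape(-1,2)
    return np.c_[q[:,0],-q[:,1],-np.ones(len(q))]@c[3].T
def plane(c,uv,z):
    r=rays(c,uv); return c[2]+r*((z-c[2][2])/r[:,2])[:,None]
def dep(c,d,uv):
    uv=np.array(uv,int).reshape(-1,2); r=rays(c,uv); return c[2]+r*d[uv[:,1],uv[:,0]][:,None]
E
python3 - <<'E'
from h import *
print(observe(), arm.grasp_offset)
for n in("scene","top"):
    im,d,c=snap(n,n+"0.png"); np.savez(n+"0.npz",im=im,d=d); print(n,c)
E
```

```text
pics
{'clock': 0.0, 'joints': array([ 1.10640058,  0.43521527,  0.02495834,  1.57409313, -0.01160541,
        1.13401783, -0.0750877 ]), 'dq': array([-0.00075179,  0.00050444, -0.00099194, -0.00014895,  0.00029254,
       -0.00101753,  0.00059733]), 'joint_efforts': array([ 1.78218143e-04, -6.67835069e+01,  9.85025950e-01, -3.14449954e+01,
       -6.04550494e-02,  4.29715379e-02,  1.74291104e-04]), 'position': array([ 0.22099355, -0.58407128,  0.22595114]), 'ee_rot': array([-3.08883461e+00, -5.64865256e-01,  6.52173875e-04]), 'force': array([ 0.54536203, -0.11221919,  0.42587057]), 'ft_torque': array([-0.01380723,  0.01978655, -0.02096126]), 'gripper_force': 0.0, 'width': 1.000783584547869} 0.0188
scene (array([[615.77133802,   0.        , 308.31739345],
       [  0.        , 615.77133802, 239.88472498],
       [  0.        ,   0.        ,   1.        ]]), array([-0.22006136,  0.        ,  0.        ,  0.        ,  0.        ]), array([ 1.42809667, -0.18952766,  1.02803854]), array([[ 0.11509347, -0.71528761,  0.6892874 ],
       [ 0.99333752,  0.0787975 , -0.08409234],
       [ 0.00583608,  0.69437352,  0.71959111]]))
top (array([[526.47765159,   0.        , 317.87319133],
       [  0.        , 526.47765159, 245.96207027],
       [  0.        ,   0.        ,   1.        ]]), array([-0.03250126,  0.        ,  0.        ,  0.        ,  0.        ]), array([ 0.4687435 , -0.07235023,  1.36388492]), array([[-0.01353418,  0.99794878, -0.06257045],
       [-0.99988476, -0.01307699,  0.00771053],
       [ 0.00687648,  0.0626676 ,  0.99801076]]))
```

View pics/scene0.png

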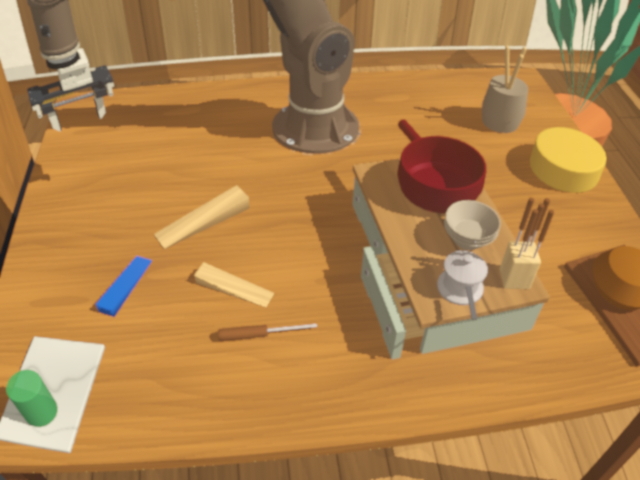

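View pics/top0.png

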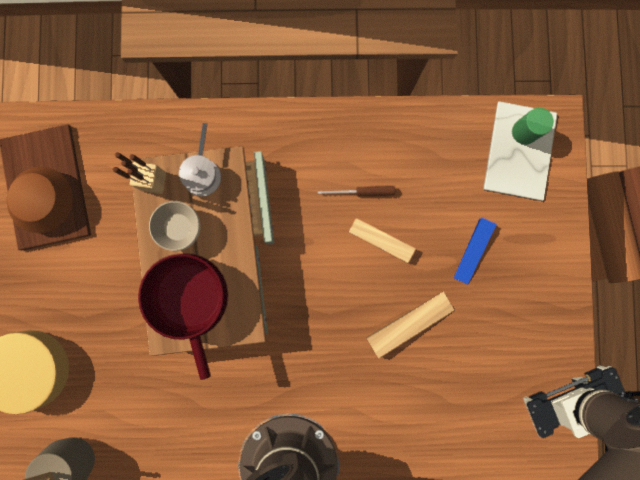

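The scene picture shows the open drawer front around (382,300), the right-hand one. The meant wedge is the smaller natural one at (233,284), beside the larger natural one at (203,215), with a blue one at (124,286). In the top picture the open front runs (257,152)–(268,242), the wedge is at (382,241), and the screwdriver tip is at (318,193), close to the approach line. I'll measure these.

```bash
cat > m1.py <<'E'
from h import *
for n in("top","scene"):
    im,d,c=snap(n)
    hsv=cv2.cvtColor(im,cv2.COLOR_RGB2HSV)
    def comps(m,name,z,amin=150):
        m=cv2.morphologyEx(m.astype(np.uint8),cv2.MORPH_OPEN,np.ones((3,3)))
        k,l,s,ce=cv2.connectedComponentsWithStats(m)
        for i in range(1,k):
            if s[i,4]<amin: continue
            cnt=max(cv2.findContours((l==i).astype(np.uint8),0,2)[0],key=len)
            b=cv2.boxPoints(cv2.minAreaRect(cnt))
            print(n,name,s[i,4],ce[i].round(),"px",b.round().tolist(),"\n   w",plane(c,b,z)[:,:2].round(4).tolist())
            yield l==i
    H,S,V=[hsv[...,i].astype(int) for i in range(3)]
    print([ (p,hsv[p[1],p[0]].tolist()) for p in ([(382,241),(410,325),(265,200),(340,240),(375,191)] if n=="top" else [(233,284),(203,215),(380,300),(300,250),(240,333)])])
    for m in comps((H>12)&(H<30)&(S<135)&(V>150),"wood",0.012): 
        v,u=np.nonzero(m)
        if len(u)>3000: continue
        P=dep(c,d,np.c_[u,v]); P=P[np.isfinite(P).all(1)]; 
        A=np.c_[P[:,:2],np.ones(len(P))]; print("   zfit",np.linalg.lstsq(A,P[:,2],rcond=None)[0].round(4),"ctr",P.mean(0).round(4), "zpct",np.percentile(P[:,2],[5,95]).round(4))
    for m in comps((H>35)&(H<95)&(S<90)&(V>100),"green",0.092): pass
E
python3 m1.py
```

```text
[((382, 241), [21, 102, 244]), ((410, 325), [18, 111, 237]), ((265, 200), [39, 38, 201]), ((340, 240), [12, 161, 190]), ((375, 191), [10, 155, 102])]
top wood 4038 [514. 158.] px [[482.0, 190.0], [497.0, 100.0], [558.0, 110.0], [543.0, 200.0]] 
   w [[0.6945, -0.512], [0.9333, -0.5607], [0.905, -0.7234], [0.666, -0.6723]]
top wood 673 [195. 168.] px [[176.0, 177.0], [182.0, 151.0], [217.0, 158.0], [211.0, 185.0]] 
   w [[0.7375, 0.2833], [0.8071, 0.2683], [0.7852, 0.1768], [0.7158, 0.1921]]
   zfit [-1.8646 -1.0293  1.7356] ctr [0.724  0.1941 0.1858] zpct [0.1215 0.2042]
top wood 353 [145. 176.] px [[129.0, 185.0], [133.0, 160.0], [156.0, 164.0], [152.0, 188.0]] 
   w [[0.7192, 0.4048], [0.7836, 0.3964], [0.774, 0.3362], [0.7097, 0.3448]]
   zfit [-1.2571 -1.9682  1.6836] ctr [0.7025 0.301  0.208 ] zpct [0.1973 0.2093]
top wood 1019 [182. 229.] px [[163.0, 249.0], [171.0, 200.0], [202.0, 206.0], [193.0, 255.0]] 
   w [[0.5497, 0.3171], [0.6768, 0.2946], [0.6613, 0.2161], [0.5345, 0.239]]
   zfit [-0.5694 -1.5265  0.8469] ctr [0.588  0.2291 0.1625] zpct [0.1473 0.1834]
top wood 1082 [
[... 5191 characters left out ...]
.7531, 0.089]]
   zfit [ 0.4327 -1.9074 -0.083 ] ctr [0.7368 0.0881 0.0679] zpct [0.033  0.0904]
scene wood 257 [458. 300.] px [[446.0, 291.0], [468.0, 291.0], [468.0, 306.0], [446.0, 306.0]] 
   w [[0.6392, 0.2062], [0.6451, 0.2545], [0.685, 0.2427], [0.679, 0.1954]]
   zfit [ 1.1144 -0.38   -0.6424] ctr [0.7588 0.1752 0.1367] zpct [0.1207 0.1441]
scene wood 6389 [ 57. 391.] px [[-6.0, 438.0], [32.0, 320.0], [106.0, 344.0], [68.0, 462.0]] 
   w [[0.9063, -0.7202], [0.6269, -0.6833], [0.7016, -0.5107], [0.9581, -0.5631]]
scene green 1026 [562.  20.] px [[547.0, 0.0], [576.0, 0.0], [576.0, 49.0], [547.0, 49.0]] 
   w [[-0.6557, 0.9927], [-0.6718, 1.1336], [-0.2609, 0.9234], [-0.2567, 0.8091]]
```

```bash
cat > m2.py <<'E'
from h import *
im,d,c=snap("top"); hsv=cv2.cvtColor(im,cv2.COLOR_RGB2HSV); H,S,V=[hsv[...,i].astype(int) for i in range(3)]
m=((H>12)&(H<30)&(S<135)&(V>150)).astype(np.uint8); m[:, :340]=0; m[:210]=0; m[270:]=0; m[:,425:]=0
m=cv2.erode(m,np.ones((3,3))); v,u=np.nonzero(m); P=dep(c,d,np.c_[u,v])
x,y=P[:,0],P[:,1]; a=np.linalg.svd(P[:,:2]-P[:,:2].mean(0),full_matrices=False)[2][0]; a*=np.sign(a[1])
t=(P[:,:2]-P[:,:2].mean(0))@a; print("axis(to +y)",a,"slope",np.polyfit(t,P[:,2],1),P.mean(0))
# all points
vv,uu=np.mgrid[0:480,0:640]; Q=dep(c,d,np.c_[uu.ravel(),vv.ravel()]).reshape(480,640,3)
# shelf edge: per row last col with z>0.115
for r in range(150,350,12):
    w=np.nonzero((abs(Q[r,:,2]-0.122)<0.008)&(np.arange(640)<290))[0]
    f=np.nonzero((abs(Q[r,:,2]-0.092)<0.006)&(np.arange(640)<290))[0]
    print(r,"shelf",Q[r,w[-1]].round(4) if len(w) else None,"front",Q[r,f[-1]].round(4) if len(f) else None)
s=(Q[...,2]>0.004)&(Q[...,2]<0.05)&(vv>180)&(vv<203)&(uu>300)&(uu<410); print("scr",Q[s][:,:3].min(0),Q[s].max(0))
dk=(V<150)&(vv>180)&(vv<200)&(uu>345)&(uu<405)
print("scr ends",plane(c,[(318,193),(355,192),(397,191)],0.01))
E
python3 m2.py
```

```text
axis(to +y) [0.46451013 0.88556781] slope [0.08120475 0.01947394] [ 0.56611929 -0.24682403  0.01947394]
150 shelf [0.7783 0.0937 0.1246] front None
162 shelf [0.7512 0.0926 0.116 ] front [0.7564 0.0543 0.0906]
174 shelf [0.7204 0.0892 0.124 ] front [0.7264 0.0519 0.0918]
186 shelf [0.693  0.0857 0.1156] front [0.6962 0.0469 0.0948]
198 shelf [0.6635 0.083  0.1188] front [0.6667 0.0447 0.0946]
210 shelf [0.6343 0.0804 0.1215] front [0.6374 0.0401 0.0941]
222 shelf [0.606  0.0762 0.1182] front [0.6082 0.038  0.093 ]
234 shelf [0.5774 0.0741 0.1173] front [0.5793 0.0361 0.0889]
246 shelf [0.549  0.0698 0.1144] front None
258 shelf [0.5203 0.0674 0.1168] front None
270 shelf [0.4918 0.065  0.118 ] front None
282 shelf [0.4635 0.0605 0.1182] front None
294 shelf [0.4353 0.0581 0.1202] front None
306 shelf [0.4073 0.0557 0.1231] front None
318 shelf [0.3789 0.0516 0.1186] front None
330 shelf [0.3511 0.0493 0.1208] front None
342 shelf [0.3235 0.0611 0.1222] front None
scr [ 0.66628106 -0.32323063  0.00400205] [ 0.72396835 -0.04078641  0.03249093]
scr ends [[ 0.69126067 -0.08500218  0.01      ]
 [ 0.69271084 -0.18108486  0.01      ]
 [ 0.69406078 -0.2904077   0.01      ]]
```

```bash
python3 - <<'E'
from h import *
for n in("top","scene"):
    im,d,c=snap(n)
    for z in (0.003,):
        ctr=np.array([.566,-.247]); a=np.array([.4645,.8856]); b=np.array([-.8856,.4645])
        v,u=np.mgrid[0:480,0:640]; P=dep(c,d,np.c_[u.ravel(),v.ravel()]); q=P[:,:2]-ctr; t=q@a; s=q@b
        print(n,[(k,round(float(np.median(P[(abs(t-k/1e3)<.008)&(abs(s)<.010),2])),4)) for k in range(-75,80,15)])
        if n=="scene": cv2.imwrite("pics/w.png",cv2.resize(im[250:320,180:290],None,fx=6,fy=6,interpolation=2)[:,:,::-1])
E
```

```text
top [(-75, 0.0261), (-60, 0.0231), (-45, 0.0202), (-30, 0.0191), (-15, 0.0171), (0, 0.0144), (15, 0.0127), (30, 0.0104), (45, 0.0083), (60, 0.0058), (75, 0.0031)]
scene [(-75, 0.0257), (-60, 0.0238), (-45, 0.0216), (-30, 0.0196), (-15, 0.0176), (0, 0.0155), (15, 0.0143), (30, 0.0111), (45, 0.0093), (60, 0.0066), (75, 0.0053)]
```

View pics/w.png

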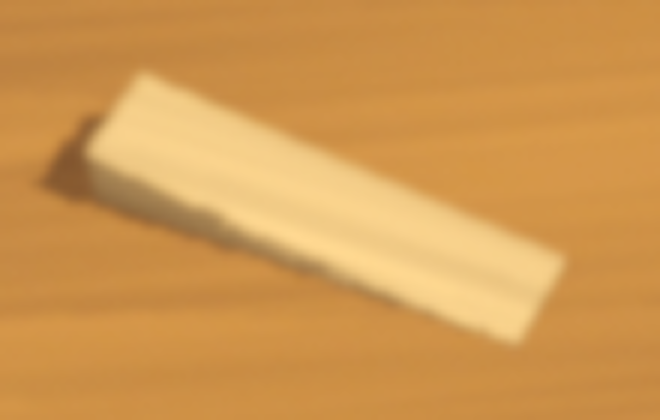

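The crop shows the thick heel at left (120,150) and the thin tip at right (540,300). The tip points about 62° in the world, so the wedge needs only about a 34° turn. Moving to the front with the fingers shut.

>>> apply_moves(
  commands=[
    [0,0.54,0.66,0,0.19],
    [0,0.54,0.66,0,0.19],
    [0,0.54,0.66,0,0.19],
    [0,0.54,0.66,0,0.19],
    [0,0.54,0.66,0,0.19],
    [0,0.54,0.66,0,0.19],
    [0,0.54,0.66,0,0.19],
    [0,0.54,0.66,0,0.19],
    [0,0.54,0.66,0,0.19],
    [0,0.54,0.66,0,0.19],
    [0,0.54,0.66,0,0.19],
    [0,0.54,0.66,0,0.19],
  ],
  newtons=20,
)

```text
clock: 1.85
position: [0.6109, -0.1082, 0.2268]
ee_rot: [2.294, 2.146, 0.0]
force: [0.3, -0.0, -0.5]
width: 0.002
gripper_force: 0.0
```

>>> apply_moves(
  commands=[
    [0,0.58,0.6,0,0.17],
    [0,0.58,0.6,0,0.17],
    [0,0,0,-0.65,0],
    [0,0,0,-0.65,0],
    [0,0,0,-0.65,0],
    [0,0,0,-0.65,0],
    [0,0,0,0,0],
  ],
)

```text
clock: 2.72
position: [0.6772, -0.0378, 0.0676]
ee_rot: [-2.104, -2.327, 0.007]
force: [-0.1, -0.1, 1.2]
width: 0.006
gripper_force: 0.0
```

```bash
python3 - <<'E'
from h import *
s=observe(); M=R.from_rotvec(s["ee_rot"]).as_matrix(); print(s["position"],np.degrees(np.arctan2(M[1,1],M[0,1])),s["force"])
snap("wrist","wr1.png")
E
```

```text
[ 0.67716739 -0.03775758  0.06762526] 5.782313195040562 [-0.13849184 -0.08195307  1.22132501]
```

View pics/wr1.png

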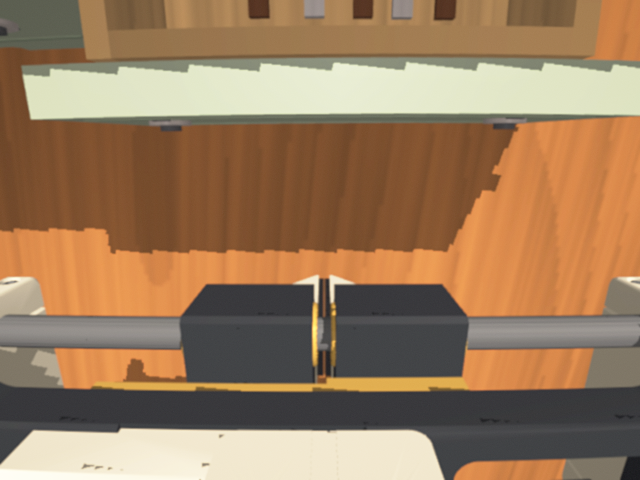

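The wrist picture shows the front's top edge across rows 65–122, with washers at (165,125) and (505,123). So the front's middle lies close to the fingers.

```bash
python3 - <<'E'
from h import *
im,d,c=snap("wrist")
print(dep(c,d,[(170,126),(505,124),(335,117),(335,90),(100,115),(560,115),(450,115)]).round(4))
# outer top edge by plane z=.092
print(plane(c,[(60,118),(320,121),(600,117),(28,118)],0.092).round(4)); print(plane(c,[(168,126),(505,124)],0.046).round(4))
E
```

```text
[[0.6019 0.0322 0.0594]
 [0.7498 0.0481 0.0607]
 [0.6742 0.042  0.081 ]
 [0.6729 0.0504 0.0921]
 [0.5897 0.0342 0.0922]
 [0.7569 0.0515 0.0881]
 [0.718  0.0473 0.0814]]
[[0.5746 0.0319 0.092 ]
 [0.6688 0.0395 0.092 ]
 [0.7696 0.0521 0.092 ]
 [0.5624 0.0309 0.092 ]]
[[0.5954 0.0319 0.046 ]
 [0.7568 0.0493 0.046 ]]
```

>>> apply_moves(
  commands=[
    [0,0.0,0.45,0,0],
    [0,0.0,0.45,0,0],
    [0,-0.015,0.13,0,0],
    [0,-0.015,0.13,0,0],
    [0,-0.015,0.13,0,0],
    [0,-0.015,0.13,0,0],
    [0,-0.015,0.13,0,0],
    [0,-0.015,0.13,0,0],
  ],
)

```text
clock: 3.82
position: [0.6742, 0.0638, 0.0707]
ee_rot: [2.107, 2.33, 0.0]
force: [0.5, -2.4, 0.6]
width: 0.008
gripper_force: 0.9
```

>>> apply_moves(
  commands=[
    [0,-0.005,0.05,0,0],
    [0,-0.005,0.05,0,0],
    [0,-0.005,0.05,0,0],
    [0,0,0,0,0],
  ],
)

```text
clock: 4.32
position: [0.6732, 0.0712, 0.0706]
ee_rot: [2.107, 2.329, -0.002]
force: [0.5, -4.2, 1.8]
width: 0.003
gripper_force: 2.3
```

>>> apply_moves(
  commands=[
    [0,-0.003,0.03,0,0],
    [0,-0.003,0.03,0,0],
    [0,-0.003,0.03,0,0],
    [0,0,0,0,0],
  ],
)

```text
clock: 4.82
position: [0.6732, 0.0709, 0.0707]
ee_rot: [2.109, 2.322, -0.009]
force: [-0.1, -17.4, 5.9]
width: 0.005
gripper_force: 8.7
```

>>> apply_moves(
  commands=[
    [0,-0.002,0.03,0,0],
    [0,0,0,0,0],
    [0,0,0,0,0],
  ],
)

```text
clock: 5.2
position: [0.6732, 0.0709, 0.0707]
ee_rot: [2.109, 2.32, -0.012]
force: [-0.7, -21.9, 6.4]
width: 0.005
gripper_force: 10.7
```

```bash
python3 - <<'E'
from h import *
im,d,c=snap("wrist","wr2.png"); print(observe()["position"])
E
```

```text
[0.67318917 0.07096023 0.07069001]
```

View pics/wr2.png

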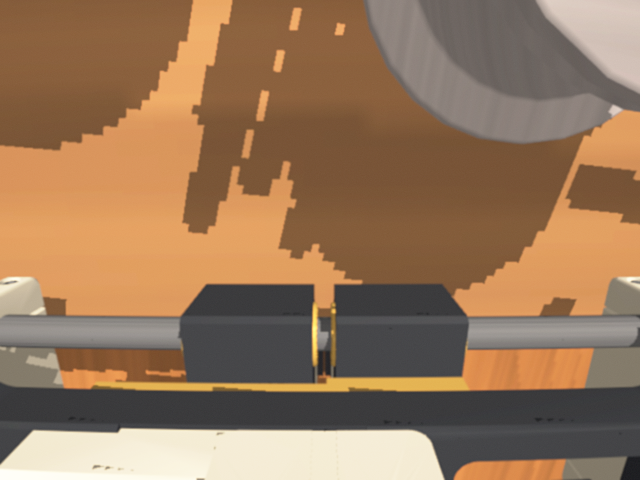

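The arm has met a firm stop. The fingers may be touching the shelf edge, which stands 4 mm proud, rather than the stop of the drawer. I'll back off and compare the two fronts' faces.

>>> apply_moves(
  commands=[
    [0,0.05,-0.45,0,0],
    [0,0.05,-0.45,0,0],
    [0,-0.5,-0.4,0.25,0],
    [0,-0.6,-0.2,0.25,0],
    [0,-0.6,0,0,0],
    [0,0,0,0,0],
    [0,0,0,0,0],
  ],
)

```text
clock: 6.12
position: [0.5774, -0.0098, 0.101]
ee_rot: [2.106, 2.331, 0.002]
force: [0.3, -1.1, -0.1]
width: 0.009
gripper_force: 0.0
```

```bash
cat > face.py <<'E'
from h import *
print(observe()["position"], observe()["force"])
im,d,c=snap("wrist","wr3.png"); v,u=np.mgrid[0:280,0:640]; P=dep(c,d,np.c_[u.ravel(),v.ravel()]); n=np.array([-np.sin(np.radians(5.95)),np.cos(np.radians(5.95))])
e=np.array([n[1],-n[0]]); k=P[:,:2]@n; l=P[:,:2]@e
for a in np.arange(.45,.80,.02):
    b=abs(l-a)<.01; f=b&(P[:,2]>.03)&(P[:,2]<.085)&(k<.06); s=b&(P[:,2]>.107)&(P[:,2]<.118); t=b&(P[:,2]>.119)&(P[:,2]<.126)
    print(round(a,2),"face",f.sum(),np.median(k[f]).round(4) if f.any() else 0,"shelfedge",s.sum(),np.median(k[s]).round(4) if s.any() else 0,"top",np.percentile(k[t],2).round(4) if t.any() else 0)
E
python3 face.py
```

```text
[ 0.57738984 -0.00984769  0.10098859] [ 0.29615611 -1.10690952 -0.1422385 ]
0.45 face 33 0.0148 shelfedge 74 0.0108 top 0.011
0.47 face 30 0.0146 shelfedge 61 0.0109 top 0.0117
0.49 face 11 0.0151 shelfedge 100 0.0109 top 0.0118
0.51 face 34 0.0143 shelfedge 98 0.0109 top 0.0117
0.53 face 171 0.0128 shelfedge 73 0.0112 top 0.0119
0.55 face 35 0.0149 shelfedge 108 0.0112 top 0.0119
0.57 face 164 0.0112 shelfedge 100 0.0112 top 0.0119
0.59 face 301 0.0108 shelfedge 86 0.0113 top 0.0121
0.61 face 243 0.0109 shelfedge 102 0.0115 top 0.0122
0.63 face 196 0.0115 shelfedge 77 0.0114 top 0.0122
0.65 face 174 0.0115 shelfedge 87 0.0116 top 0.0123
0.67 face 180 0.0116 shelfedge 87 0.0117 top 0.0124
0.69 face 200 0.0117 shelfedge 59 0.0117 top 0.0121
0.71 face 173 0.0118 shelfedge 0 0 top 0
0.73 face 94 0.0119 shelfedge 0 0 top 0
0.75 face 117 0.0109 shelfedge 0 0 top 0
0.77 face 0 0 shelfedge 0 0 top 0
0.79 face 0 0 shelfedge 0 0 top 0
```

View pics/wr3.png

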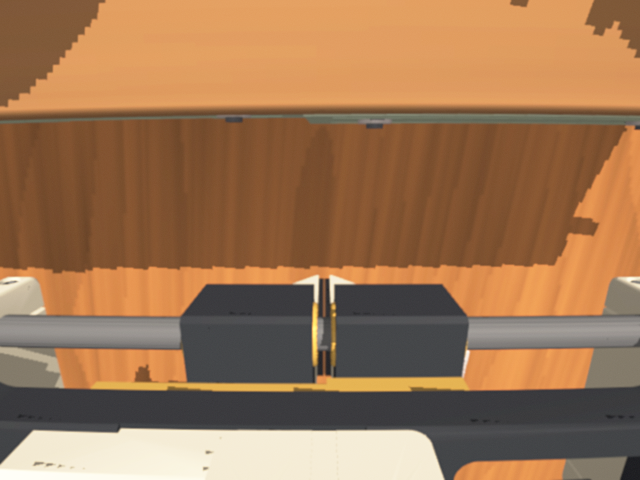

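The face profile confirms it. The loose front lies flush with the shelf edge, while the neighbour is about 4 mm deeper, so the drawer is still about 4 mm open and straight fingers cannot push it further. I'll grip the wedge and push the last 4 mm with its tip, on the resting part of the front beside the scoop.

>>> apply_moves(
  commands=[
    [100,-0.16,-0.86,0.2,-0.2],
    [100,-0.16,-0.86,0.2,-0.2],
    [100,-0.16,-0.86,0.2,-0.2],
    [100,-0.16,-0.86,0.2,-0.2],
    [100,-0.16,-0.86,0.2,-0.2],
    [100,-0.16,-0.86,0.2,-0.17],
    [100,0,0,0,0],
    [100,0,0,0,0],
  ],
)

```text
clock: 7.18
position: [0.5198, -0.3193, 0.1723]
ee_rot: [-2.688, -1.625, -0.001]
force: [0.2, 0.5, 0.0]
width: 0.823
gripper_force: 0.0
```

```bash
cat > wed.py <<'E'
from h import *
import sys
s=observe(); M=R.from_rotvec(s["ee_rot"]).as_matrix(); print(s["position"],"tooly",np.degrees(np.arctan2(M[1,1],M[0,1])))
im,d,c=snap("wrist",sys.argv[1]); hsv=cv2.cvtColor(im,cv2.COLOR_RGB2HSV); H,S,V=[hsv[...,i].astype(int) for i in range(3)]
v,u=np.mgrid[0:480,0:640]; P=dep(c,d,np.c_[u.ravel(),v.ravel()]).reshape(480,640,3)
m=((H>12)&(H<32)&(S<140)&(V>140)&(P[...,2]<.04)).astype(np.uint8); m=cv2.morphologyEx(m,cv2.MORPH_OPEN,np.ones((5,5)))
k,l,st,ce=cv2.connectedComponentsWithStats(m)
for i in range(1,k):
    if st[i,4]<1500: continue
    q=P[l==i]; r=cv2.minAreaRect(q[:,:2].astype(np.float32)*1000); print(st[i],r); print(cv2.boxPoints(r).round(1).tolist(), np.percentile(q[:,2],[2,50,98]).round(4))
E
python3 wed.py wr4.png
```

```text
[ 0.51984488 -0.31927274  0.17231257] tooly -27.68260825116413
[  309    10    54   214 10239] ((566.0977783203125, -250.41676330566406), (177.26034545898438, 42.66680908203125), 61.87347412109375)
[[505.5, -318.5], [543.0999755859375, -338.6000061035156], [626.7000122070312, -182.3000030517578], [589.0999755859375, -162.1999969482422]] [0.0033 0.0147 0.0268]
[  28  212  166   95 6797] ((328.05712890625, -274.140380859375), (56.320770263671875, 134.3309326171875), 30.36461639404297)
[[269.79998779296875, -230.39999389648438], [337.70001220703125, -346.29998779296875], [386.29998779296875, -317.8999938964844], [318.3999938964844, -202.0]] [0.0145 0.03   0.0368]
```

View pics/wr4.png

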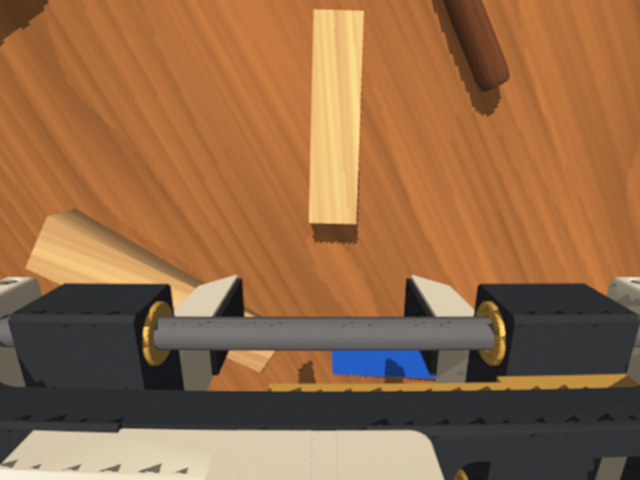

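The picture shows the wedge from tip corners (314,10),(363,10) to heel-top corners (309,222),(357,224), nearly aligned with the tool.

```bash
python3 - <<'E'
from h import *
im,d,c=snap("wrist")
t=plane(c,[(314,10),(363,10)],.003).mean(0)[:2]; h=plane(c,[(309.5,223),(357,224)],.027).mean(0)[:2]
a=(t-h)/np.linalg.norm(t-h); m=(t+h)/2; print(t,h,np.linalg.norm(t-h),np.degrees(np.arctan2(a[1],a[0])),"mid",m)
s=observe(); g=m-.042*a; print("grip",g,"delta units",(g-s["position"][:2])/.06,(0.004-s["position"][2])/.06)
E
```

```text
[ 0.60910022 -0.17254676] [ 0.5268734  -0.32178109] 0.17038819194282145 61.14561970675671 mid [ 0.56798681 -0.24716393]
grip [ 0.54771823 -0.28394959] delta units [0.46297615 0.56902827] -2.804818095814301
```

>>> apply_moves(
  commands=[
    [100,0.46,0.57,0,-0.04],
    [100,0,0,-0.7,0],
    [100,0,0,-0.7,0],
    [100,0,0,-0.7,0],
    [100,0,0,-0.4,0],
    [100,0,0,-0.25,0],
    [100,0,0,0,0],
  ],
)

```text
clock: 8.15
position: [0.5465, -0.2846, 0.007]
ee_rot: [-2.703, -1.599, 0.001]
force: [-0.8, 0.6, 0.7]
width: 1.003
gripper_force: 0.0
```

>>> apply_moves(
  commands=[
    [100,0,0,-0.05,0],
    [0,0,0,0,0],
    [0,0,0,0,0],
    [0,0,0,0,0],
    [0,0,0,0,0],
    [0,0,0,0,0],
  ],
  newtons=30,
)

```text
clock: 8.9
position: [0.5466, -0.2858, 0.0048]
ee_rot: [2.705, 1.597, 0.0]
force: [0.3, 0.4, 0.2]
width: 0.505
gripper_force: 0.0
```

```bash
cat > st.py <<'E'
from h import *
s=observe(); M=R.from_rotvec(s["ee_rot"]).as_matrix(); y=np.degrees(np.arctan2(M[1,1],M[0,1]))
p=s["position"]; a=np.radians(y+90); ax=np.array([np.cos(a),np.sin(a)]); mid=p[:2]+.042*ax; tip=mid+.085*ax
n=np.array([-np.sin(np.radians(5.95)),np.cos(np.radians(5.95))]); e=np.array([n[1],-n[0]])
print("pos",p.round(4),"tooly",y.round(2),"F",s["force"].round(1),"w",s["width"],s["gripper_force"],"clock",s["clock"])
for k,q in (("grip",p[:2]),("mid",mid),("tip",tip)): print(k,q.round(4),"n",(q@n).round(4),"lat",(q@e-.674).round(4))
E
python3 st.py
```

```text
pos [ 0.5466 -0.2858  0.0048] tooly -28.88 F [0.3 0.4 0.2] w 0.5054791147875368 0.0 clock 8.9
grip [ 0.5466 -0.2858] n -0.3409 lat -0.1599
mid [ 0.5669 -0.249 ] n -0.3064 lat -0.1359
tip [ 0.608  -0.1746] n -0.2367 lat -0.0874
```

>>> apply_moves(
  commands=[
    [0,0,0,0,0],
    [0,0,0,0,0],
    [0,0,0,0,0],
  ],
)

```text
clock: 9.28
position: [0.5467, -0.2858, 0.0048]
ee_rot: [2.705, 1.597, 0.0]
force: [-0.4, -0.2, -0.2]
width: 0.432
gripper_force: 30.0
```

>>> apply_moves(
  commands=[
    [0,0.12,0.456,0,0.152],
    [0,0.12,0.456,0,0.152],
    [0,0.12,0.456,0,0.152],
    [0,0.12,0.456,0,0.152],
    [0,0.12,0.456,0,0.152],
    [0,0.12,0.456,0,0.152],
    [0,0.12,0.456,0,0.152],
    [0,0.12,0.456,0,0.152],
    [0,0,0,0,0],
  ],
)

```text
clock: 10.4
position: [0.6051, -0.0626, 0.0049]
ee_rot: [-2.095, -2.34, -0.003]
force: [0.9, 0.0, -0.5]
width: 0.431
gripper_force: 30.0
```

```bash
sed -i 's/\.042\*ax/.044*ax/; s/-\.674)/-.6747)/' st.py; python3 st.py; python3 - <<'E'
from h import *
snap("wrist","wr5.png")
E
```

```text
pos [ 0.6051 -0.0626  0.0049] tooly 6.34 F [ 0.9  0.  -0.5] w 0.43140922446173263 29.98800426721573 clock 10.4
grip [ 0.6051 -0.0626] n -0.125 lat -0.0793
mid [ 0.6003 -0.0188] n -0.081 lat -0.0796
tip [0.5909 0.0656] n 0.004 lat -0.0802
```

View pics/wr5.png

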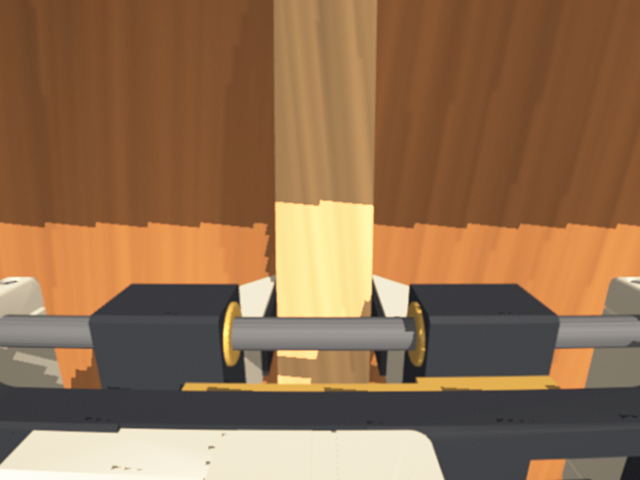

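The wrist picture shows the wedge gripped straight, with its tip beyond the top of the frame. I'll advance the tip against the side of the front in small steps.

>>> apply_moves(
  commands=[
    [0,-0.005,0.05,0,-0.01],
    [0,-0.005,0.05,0,0],
    [0,-0.003,0.03,0,0],
    [0,-0.003,0.03,0,0],
    [0,0,0,0,0],
  ],
)

```text
clock: 11.08
position: [0.6031, -0.0571, 0.0047]
ee_rot: [-2.109, -2.328, 0.0]
force: [-1.3, 1.1, -0.4]
width: 0.431
gripper_force: 30.0
```

```bash
python3 st.py
```

```text
pos [ 0.6031 -0.0571  0.0047] tooly 5.67 F [-1.3  1.1 -0.4] w 0.431182336849405 29.988998472690582 clock 11.075
grip [ 0.6031 -0.0571] n -0.1193 lat -0.0807
mid [ 0.5988 -0.0133] n -0.0753 lat -0.0805
tip [0.5904 0.0713] n 0.0097 lat -0.0801
```

>>> apply_moves(
  commands=[
    [0,-0.004,0.04,0,0],
    [0,-0.004,0.04,0,0],
    [0,-0.003,0.03,0,0],
    [0,0,0,0,0],
  ],
)

```text
clock: 11.58
position: [0.6027, -0.0518, 0.0048]
ee_rot: [2.109, 2.327, -0.001]
force: [1.0, -5.5, -0.3]
width: 0.436
gripper_force: 30.0
```

```bash
python3 st.py
```

```text
pos [ 0.6027 -0.0518  0.0048] tooly 5.63 F [ 1.  -5.5 -0.3] w 0.43617781705105796 29.984300136566162 clock 11.575
grip [ 0.6027 -0.0518] n -0.114 lat -0.0806
mid [ 0.5984 -0.008 ] n -0.07 lat -0.0804
tip [0.5901 0.0766] n 0.015 lat -0.0799
```

Near the expected shut position (0.0155). I'll push on until firm.

>>> apply_moves(
  commands=[
    [0,-0.003,0.03,0,0],
    [0,-0.003,0.03,0,0],
    [0,0,0,0,0],
  ],
)

```text
clock: 11.95
position: [0.6025, -0.0516, 0.0049]
ee_rot: [2.11, 2.323, -0.005]
force: [1.9, -13.7, 1.5]
width: 0.433
gripper_force: 30.0
```

```bash
python3 st.py
```

```text
pos [ 0.6025 -0.0516  0.0049] tooly 5.5 F [  1.9 -13.7   1.5] w 0.43308225554678187 29.981111884117126 clock 11.95
grip [ 0.6025 -0.0516] n -0.1138 lat -0.0807
mid [ 0.5983 -0.0078] n -0.0698 lat -0.0804
tip [0.5902 0.0768] n 0.0152 lat -0.0797
```

The drawer is now fully shut: firm stop with the tip at n=0.0152, about 4 mm inside the shelf edge. Next I back off, yaw slightly to keep the heel clear of the screwdriver, and go to the scoop.

>>> apply_moves(
  commands=[
    [0,0.025,-0.24,0,0],
    [0,0,0,0,0],
    [0,0.29,0.03,0,-0.09],
    [0,0.29,0.03,0,-0.09],
    [0,0.29,0.03,0,-0.09],
    [0,0,0,0,0],
    [0,0,0,0,0],
  ],
)

```text
clock: 12.82
position: [0.6556, -0.0552, 0.0048]
ee_rot: [-2.259, -2.183, -0.001]
force: [0.7, 0.3, 0.6]
width: 0.436
gripper_force: 30.0
```

```bash
python3 st.py; python3 - <<'E'
from h import *
im,d,c=snap("scene"); cv2.imwrite("pics/s6.png",cv2.resize(im[210:380,210:450],None,fx=3.3,fy=3.3,interpolation=2)[:,:,::-1])
E
```

```text
pos [ 0.6556 -0.0552  0.0048] tooly -1.97 F [0.7 0.3 0.6] w 0.43550952938216697 29.99263733625412 clock 12.825
grip [ 0.6556 -0.0552] n -0.1229 lat -0.0283
mid [ 0.6571 -0.0112] n -0.0793 lat -0.0223
tip [0.66   0.0737] n 0.0049 lat -0.0106
```

View pics/s6.png

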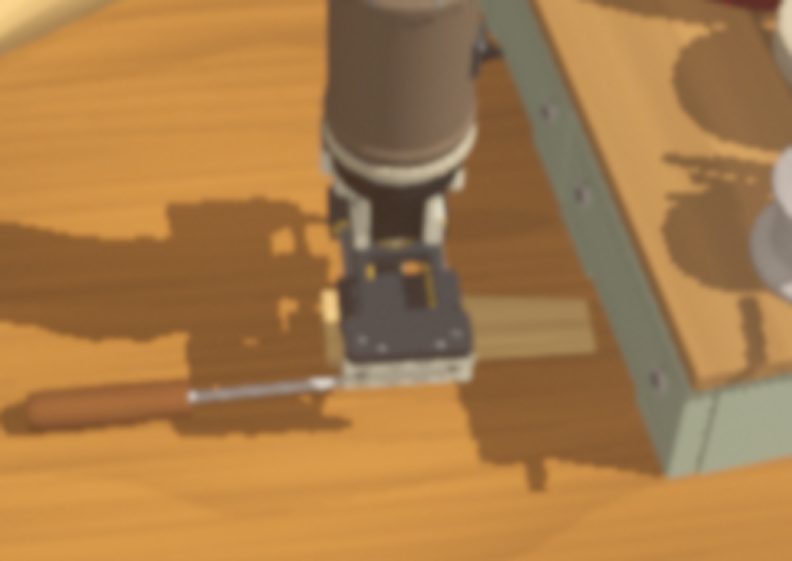

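The crop shows the wedge tip at (590,325) aimed between the loose front's washers at (582,195) and (657,380). The screwdriver lies undisturbed, with its shaft tip at (330,385). Inserting the tip, then squaring up.

>>> apply_moves(
  commands=[
    [0,-0.022,0.215,0,0],
    [0,-0.022,0.215,0,0],
    [0,-0.022,0.215,0,0],
    [0,0,0,0,0],
    [0,0.156,0.016,0,0.092],
    [0,0.156,0.016,0,0.092],
    [0,0.156,0.016,0,0.092],
    [0,0,0,0,0],
    [0,0,0,0,0],
  ],
)

```text
clock: 14.0
position: [0.6802, -0.0146, 0.0048]
ee_rot: [2.107, 2.33, 0.001]
force: [2.2, 0.1, 1.0]
width: 0.433
gripper_force: 30.0
```

```bash
python3 st.py
```

```text
pos [ 0.6802 -0.0146  0.0048] tooly 5.77 F [2.2 0.1 1. ] w 0.43316708545621785 29.99313086271286 clock 14.0
grip [ 0.6802 -0.0146] n -0.0851 lat 0.0003
mid [0.6758 0.0291] n -0.0411 lat 0.0004
tip [0.6672 0.1137] n 0.0439 lat 0.0007
```

>>> apply_moves(
  commands=[
    [0,-0.01,0.1,0,0],
    [0,-0.01,0.1,0,0],
    [0,0,0,0,0],
  ],
)

```text
clock: 14.38
position: [0.6784, -0.0007, 0.0047]
ee_rot: [-2.103, -2.332, -0.001]
force: [-0.6, 2.0, 2.4]
width: 0.434
gripper_force: 30.0
```

>>> apply_moves(
  commands=[
    [0,-0.006,0.06,0,0],
    [0,0,0,0,0],
  ],
)

```text
clock: 14.62
position: [0.6784, 0.0002, 0.0047]
ee_rot: [2.106, 2.331, -0.002]
force: [-0.8, -3.8, 2.7]
width: 0.432
gripper_force: 30.0
```

>>> apply_moves(
  commands=[
    [0,-0.006,0.06,0,0],
    [0,-0.006,0.06,0,0],
    [0,0,0,0,0],
  ],
)

```text
clock: 15.0
position: [0.6781, 0.0058, 0.0047]
ee_rot: [2.106, 2.328, -0.003]
force: [0.2, -7.1, 3.2]
width: 0.432
gripper_force: 30.0
```

```bash
python3 st.py
```

```text
pos [0.6781 0.0058 0.0047] tooly 5.74 F [ 0.2 -7.1  3.2] w 0.43241127253803274 29.990924298763275 clock 15.0
grip [0.6781 0.0058] n -0.0645 lat 0.0003
mid [0.6737 0.0496] n -0.0205 lat 0.0005
tip [0.6652 0.1342] n 0.0645 lat 0.0008
```

>>> apply_moves(
  commands=[
    [0,-0.006,0.06,0,0],
    [0,-0.006,0.06,0,0],
    [0,-0.006,0.06,0,0],
    [0,-0.004,0.04,0,0],
    [0,0,0,0,0],
    [0,0,0,0,0],
  ],
)

```text
clock: 15.75
position: [0.6769, 0.0188, 0.0048]
ee_rot: [2.106, 2.328, -0.003]
force: [0.9, -7.2, 3.0]
width: 0.431
gripper_force: 30.0
```

```bash
python3 st.py; python3 - <<'E'
from h import *
im,d,c=snap("scene"); cv2.imwrite("pics/s7.png",cv2.resize(im[210:380,270:450],None,fx=3.5,fy=3.5,interpolation=2)[:,:,::-1])
# wedge-in-grip check: heel seen?
E
```

```text
pos [0.6769 0.0188 0.0048] tooly 5.72 F [ 0.9 -7.2  3. ] w 0.43112625626188766 29.99064713716507 clock 15.75
grip [0.6769 0.0188] n -0.0515 lat 0.0005
mid [0.6725 0.0626] n -0.0075 lat 0.0007
tip [0.6641 0.1471] n 0.0775 lat 0.001
```

View pics/s7.png

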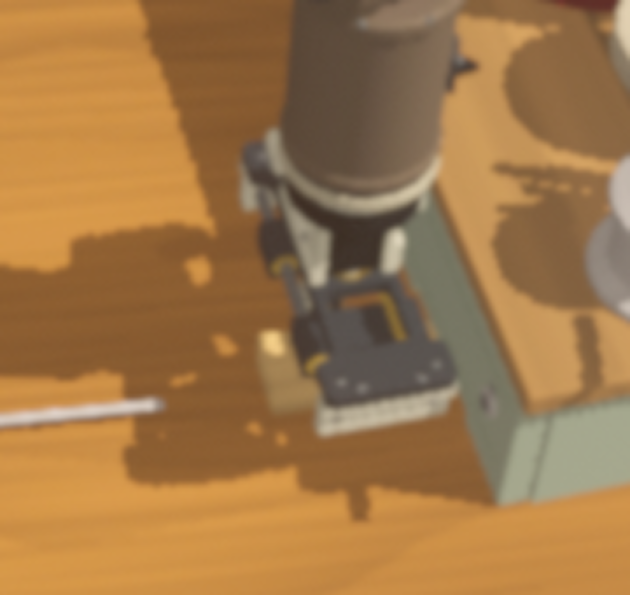

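The crop shows the wedge heel at about (262,345), with the gripper body clear of the front and the screwdriver untouched. I'll move the last 1.5 mm and check for slip by projecting the expected heel corners.

>>> apply_moves(
  commands=[
    [0,-0.0025,0.025,0,0],
    [0,0,0,0,0],
    [0,0,0,0,0],
  ],
)

```text
clock: 16.18
position: [0.6767, 0.0199, 0.0047]
ee_rot: [2.107, 2.327, -0.003]
force: [0.6, -7.4, 2.5]
width: 0.436
gripper_force: 30.0
```

```bash
python3 st.py; python3 - <<'E'
from h import *
im,d,c=snap("scene"); s=observe(); p=s["position"]; t=np.radians(5.72); N=np.array([-np.sin(t),np.cos(t),0]); e=np.array([N[1],-N[0],0])
def proj(X):
    q=(np.atleast_2d(X)-c[2])@c[3]; q=q*[1,-1,-1]; return cv2.projectPoints(q.reshape(-1,1,3),np.zeros(3),np.zeros(3),c[0],c[1])[0].reshape(-1,2)
h=np.array([p[0],p[1],0])-.041*N
print("expect top L,R, bottom L,R",proj([h-.02*e+[0,0,.027],h+.02*e+[0,0,.027],h-.02*e,h+.02*e]).round(1).tolist())
x0,y0=335,295; k=np.full((1,),0); cv2.imwrite("pics/s8.png",cv2.resize(im[y0:y0+40,x0:x0+50],None,fx=12,fy=12,interpolation=cv2.INTER_NEAREST)[:,:,::-1])
# front heights: loose and sound bottom/top edges via depth along faces
E
```

```text
pos [0.6767 0.0199 0.0047] tooly 5.7 F [ 0.6 -7.4  2.5] w 0.43595054465606287 29.990475475788116 clock 16.175
grip [0.6767 0.0199] n -0.0504 lat 0.0005
mid [0.6724 0.0637] n -0.0064 lat 0.0006
tip [0.6639 0.1482] n 0.0786 lat 0.001
expect top L,R, bottom L,R [[343.0, 304.6], [348.0, 319.9], [342.4, 312.6], [347.2, 327.7]]
```

View pics/s8.png

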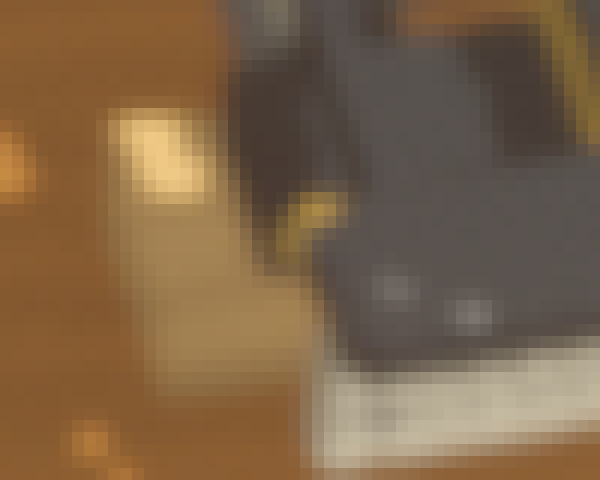

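The heel is where expected: observed corners are about (344.6,304) and (348,327), within about 1.5 px of the projection. So the wedge has not slipped, and the lift works out at 3.0 mm. Handing in.

```bash
python3 -c "
from cell import arm; print(arm.sign_off())"
```

```text
the job is handed in; nothing more can be done
None
```

The drawer is fully shut and the wedge is still gripped flat under the scoop, with the front lifted about 3 mm; that height is worked out from the wedge's position, as I had no direct view of the gap. The job is handed in.

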